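Heft the weight tins and hold up the heaviest

ROBOT

A 6-joint arm with a two-finger parallel gripper is mounted at the origin on the work surface. World frame = base frame: x ahead of the robot, y to its left, z up, the work surface at z = 0. Lengths are in m, angles in rad, forces in N, time in s.
With the tool pointing down it reaches from about 0.275 to 0.825 m from the base axis. Payload 5.2 kg.
Tool frame: the origin (TCP) lies on the centre line of the jaws, within the pads' length; the fingertips stand ahead of it and the grasp point (between the pads) is the TCP (manip.tip_extent is the z of the fingertips in the tool frame, in m); z points along the fingers, y is the line along which they close (so a half turn about z gives the same grasp; the last joint's range is limited). The gripper opens to 93 mm and grips with 3 to 60 N. Pads are 15 mm wide; open, the fingers measure 128 mm over their backs; the gripper's body (75 mm by 188 mm) begins 65 mm behind the grasp point.
Start: joints at [-1.516, 0.259, 1.535, -0, 1.348, -0.203], TCP at [0.14, -0.532, 0.238] pointing down, gripper open.
Joint ranges: [-3.14, 3.14], [-0.91, 2.08], [0.19, 2.58], [-1.22, 4.36], [0.22, 2.71], [-3.12, 3.12]. Speed limits (rad/s): [2.57, 2.57, 3.14, 3.14, 3.14, 3.14].

INTERFACE

Orientations are given as a rotation vector (axis times angle).
In Python, from station import status, optics, ticket, look_for, masks_of, pinpoint, manip gives the robot as it stands. The module is installed in compiled form; this text tells all that it offers.
- The arm moves only by the tool carry_out, never from a script. Its argument "plan" is a list that holds one entry, the list of rows, each a list of 7 numbers: the finger opening in cm, from 0 to 9.3, then the shift along the tool's x, y, z in cm, then the turn, a rotation vector about the tool's x, y, z in rad. In form: [[[gripper, dx, dy, dz, wx, wy, wz], ...]]. A call has exactly 5 rows; each row shifts and turns the commanded pose from where the row before left it, along the tool's axes as they then stand; what a row does not reach is not made up. A row lasts 1/8 s, in which the tool goes at most 62.5 mm and 10.7 degrees, less where a joint would pass 70% of its speed; a pose out of reach is approached as far as the arm can. A call with a gripper value outside its range is refused whole. The fingers move at their own pace and stop on an object; the grip force is fixed at half the most. Time passes only in rows, so rows that do not move let the fingers close, or fill a call up. It gives the time, the measured TCP pose, the force, the opening and the grip force at its end, in the units of the state.
- status.get_state(): the state, without advancing time (a new reading comes with each control period).
- optics.snapshot(name): name is "scene" or "side" or "wrist"; returns a dict with "img" (384x512x3 uint8, blue, green, red), "range_z" (384x512 float32, m along the optical axis (not along the pixel's ray), 0 where there is no reading), "camera_matrix" (3x3 intrinsics, pixels), "dist" ([k1, k2, p1, p2, k3] as OpenCV has them; the pictures are not rectified), "rvec" (rotation vector, rad) and "tvec" (3), from world to camera coordinates, as OpenCV has them; the wrist camera has in their place "T_tool_cam" (4x4, takes a point from camera to tool coordinates, whose origin is the TCP and whose axes are the flange's). Camera axes: x right, y down, z forward; pixel columns grow to the right and rows downward; lengths in m; the calibration is good to about 2 mm. A picture is of the moment at which its call begins: read the wrist's pose just before it.
- ticket.sign_off(): hands the job in; it is judged then, once.
Trained networks look in a picture, given as the dict that the camera call returned (one of the last four; its "shot" number tells which), for a name from the list of things; names that differ only in an ending like _2 or _b are one class to them, and where a whole thing is asked for, a point or a joint stands for the part that bears it (a point fixed in the world has none). Each returns a list of dicts, best first, with "conf" (0 to 1); they miss things now and then, are a little off and sometimes report something else, mostly with a low value. They report only what shows in the picture. A call takes as long as a camera call. They do not tell look-alikes from the thing itself.
- look_for(thing, picture): "location" ([column, row] in pixels, amid what is visible of it).
- masks_of(thing, picture): "region" (384x512 bool, what is visible of it) and "location" ([column, row] in pixels, amid what is visible of it).
- pinpoint(thing, picture): "location" ([column, row] in pixels: a listed point, or the origin of a listed thing).
The state is a dict: "clock": time; "joint_pos": joint angles; "qd": joint speeds; "tau": joint torques, N m; "ee_pos": TCP position; "eef_rot": TCP orientation; "force": force on the tool from outside, world axes, zero at the start; "torque": the same for the moment, N m; "gripper_width": finger opening in m; "finger_force": force on a finger pad.
Only numpy, scipy, OpenCV 4.12 (cv2) and the standard library are available. Lean on these libraries where they do the work, as an engineer would, in place of code of your own. Each camera call takes 0.05 s, during which the arm holds its last target. There are 200 camera calls.

TASK

The three closed tins in the wooden tray hold stone pressing weights, and I need the fullest one: working along the row from the robot's left to its right, lift each tin a few centimetres clear of the tray to feel its weight, and set it back down upright where it stood, not dropped, before taking the next. Then finish holding the heaviest tin up in the gripper, upright and still, its underside at least 15 cm above the table, with the other two tins standing in their places and nothing else on the table shifted; do not put the heaviest tin down at the end.

Things in the scene. Friction and masses are not known exactly. Their poses are not given: they have to be found in the camera images.
- tin_left: closed round tinplate tin, one of three that look the same: body 60 mm diameter, lid 63 mm over the top 23 mm, 92 mm tall; origin at the centre of the underside, z up its axis. Weighs 0.17 to 0.56 kg with its hidden contents; the heaviest is at least 0.14 kg above the others. Tins stand upright on the tray floor about 150 mm apart. Left (+y) end of the row.
- tin_middle: closed round tinplate tin, one of three that look the same: body 60 mm diameter, lid 63 mm over the top 23 mm, 92 mm tall; origin at the centre of the underside, z up its axis. Weighs 0.17 to 0.56 kg with its hidden contents; the heaviest is at least 0.14 kg above the others. Tins stand upright on the tray floor about 150 mm apart. Middle of the row.
- tin_right: closed round tinplate tin, one of three that look the same: body 60 mm diameter, lid 63 mm over the top 23 mm, 92 mm tall; origin at the centre of the underside, z up its axis. Weighs 0.17 to 0.56 kg with its hidden contents; the heaviest is at least 0.14 kg above the others. Tins stand upright on the tray floor about 150 mm apart. Right (-y) end of the row.
- tray: fixed shallow dark wooden tray, 160 mm (its x) by 460 mm (its y, along the row of tins), floor 8 mm thick, rim 16 mm high and 8 mm thick all round; origin at the centre of its underside on the table
- disc_0: loose pale stone disc weight lying in the tray between the left and middle tins, towards the far side, 48 mm diameter, 15 mm thick; origin at the centre of its underside
- disc_1: loose pale stone disc weight lying in the tray between the middle and right tins, towards the far side, 48 mm diameter, 15 mm thick; origin at the centre of its underside
- paste_brush: wide flat paste brush lying on the table on the robot's side of the tray, 62 by 170 by 12.5 mm, bristles towards its own +y; origin on its underside, near the ferrule
- tweezers: steel tweezers lying on the table on the robot's side of the tray, 130 mm long along their own y, 22 mm wide, 6 mm thick; origin at the middle of the underside
- palm_brush: dark brown palm-fibre smoothing brush lying flat on the table beyond the tray, about 120 by 130 by 28 mm; origin on its underside near the middle
- paste_bowl: white ceramic paste bowl on the table beyond the tray, 96 mm diameter, 50 mm tall; origin at the centre of its underside
There are look-alikes about, which are no part of the job. What is shaped like the tin_middle but pink is not meant. What is shaped like the tin_right but blue is not meant.

How it is judged:
By the outcome, as a careful person would: the job done as asked, in the order asked, and still so for the second after the job is handed in, while the arm keeps its last pose, push and grip.
It also fails if it takes over 72 s, if anything falls off the work surface, if the arm or the gripper's body presses on something with over 40 N, if the wrist force passes 120 N, or if a joint passes its speed limit or range.

## Working session

There is one attempt and no reset: what is moved stays moved. The work goes in short steps, Python scripts to look and compute and a tool call to move; the robot and the scene stay as the last step left them, time stands still between calls to the robot, and variables do not carry over. Pictures are saved under pics/ and viewed, at most 10 in all, crops included, and the job is handed in when it is done.

Besides the shell and the picture viewer there is one more tool, called after "Call:" in YAML: its name, and indented under it one key for each argument. carry_out: Moves the arm, as the interface text tells. Its arguments: {"type":"object","properties":{"plan":{"type":"array"}},"required":["plan"]}

```bash
mkdir -p pics
cat > h.py <<'E'
import numpy as np, cv2
from station import status, optics, ticket, look_for, masks_of, pinpoint, manip
def pose(s,st=None):
    if "rvec" in s:
        R=cv2.Rodrigues(np.array(s["rvec"],float))[0]; t=np.array(s["tvec"],float).ravel()
        return R.T, -R.T@t
    T=np.eye(4); T[:3,:3]=cv2.Rodrigues(np.array(st["eef_rot"],float))[0]; T[:3,3]=st["ee_pos"]
    T=T@np.array(s["T_tool_cam"]); return T[:3,:3],T[:3,3]
def cloud(s,st=None,mask=None):
    z=s["range_z"]; m=(z>0) if mask is None else mask&(z>0)
    r,c=np.nonzero(m); p=np.stack([c,r],1).astype(np.float64)[:,None]
    u=cv2.undistortPoints(p,np.array(s["camera_matrix"]),np.array(s["dist"]))[:,0]
    d=z[r,c][:,None]; P=np.hstack([u*d,d]); R,t=pose(s,st)
    return P@R.T+t,r,c
E
python3 - <<'E'
from h import *
st=status.get_state(); print(st, manip.tip_extent)
ims=[]
for n in ("scene","side"):
    s=optics.snapshot(n); ims.append(s["img"]); cv2.imwrite(f"pics/{n}0.png",s["img"])
    print(n,pose(s)[1])
    for th in ("tin_left","tray","disc_0","paste_bowl","palm_brush"):
        for m in masks_of(th,s)[:6]:
            P,r,c=cloud(s,None,m["region"])
            if len(P)<10: continue
            zt=np.percentile(P[:,2],97); T=P[P[:,2]>zt-.008]
            print(th,round(m["conf"],2),np.round(m["location"]),len(P),"top",zt.round(3),"c",((T.min(0)+T.max(0))/2).round(3),"ext",np.ptp(T,0).round(3),"bgr",s["img"][m["region"]].mean(0).round())
E
```

```text
{'clock': 0.0, 'joint_pos': array([-1.51576034e+00,  2.59333862e-01,  1.53605265e+00,  3.60433222e-06,
        1.34800473e+00, -2.02795796e-01]), 'qd': array([ 0.00015272, -0.00039781, -0.00039211,  0.00058001, -0.00091707,
       -0.00127967]), 'tau': array([ 2.58150656e-03, -4.37303817e+01, -2.83999211e+01,  7.19191320e-02,
        4.13044752e-02, -1.27453113e-04]), 'ee_pos': array([ 0.14023948, -0.53130103,  0.23683481]), 'eef_rot': array([-3.11374486e+00, -4.03648537e-01, -2.13920088e-04]), 'force': array([-0.2148223 ,  0.1918497 , -0.23655603]), 'torque': array([ 0.01094474, -0.00611808,  0.02930303]), 'finger_force': 0.0, 'gripper_width': 0.09284866413062103} 0.019
scene [ 1.22723935 -0.30873901  0.77211197]
tin_left 0.64 [306. 147.] 1130 top 0.103 c [0.476 0.114 0.099] ext [0.063 0.061 0.01 ] bgr [146. 151. 155.]
tray 0.68 [237. 204.] 7270 top 0.017 c [ 0.522 -0.028  0.031] ext [0.242 0.481 0.044] bgr [ 65.  84. 123.]
disc_0 0.67 [240. 213.] 347 top 0.026 c [ 0.573 -0.089  0.022] ext [0.047 0.047 0.009] bgr [201. 209. 212.]
disc_0 0.53 [293. 182.] 318 top 0.026 c [0.537 0.055 
[... 256 characters left out ...]
0.113 0.099] ext [0.059 0.062 0.01 ] bgr [151. 153. 157.]
tray 0.74 [260. 224.] 7233 top 0.017 c [ 0.514 -0.039  0.054] ext [0.254 0.464 0.09 ] bgr [ 57.  71. 109.]
tray 0.54 [197. 158.] 964 top 0.102 c [0.474 0.113 0.099] ext [0.061 0.062 0.01 ] bgr [151. 153. 158.]
disc_0 0.6 [199. 159.] 996 top 0.102 c [0.475 0.113 0.099] ext [0.062 0.062 0.01 ] bgr [149. 151. 156.]
disc_0 0.49 [274. 203.] 216 top 0.099 c [ 0.533 -0.148  0.1  ] ext [0.027 0.005 0.005] bgr [231. 235. 237.]
paste_bowl 0.73 [325. 188.] 1082 top 0.05 c [ 0.679 -0.122  0.047] ext [0.094 0.096 0.01 ] bgr [205. 217. 228.]
palm_brush 0.66 [259. 154.] 1595 top 0.03 c [0.646 0.093 0.027] ext [0.139 0.138 0.01 ] bgr [ 49.  66. 106.]
```

Run:
```python
from h import *
a=cv2.imread("pics/scene0.png");b=cv2.imread("pics/side0.png")
cv2.imwrite("pics/both.png",cv2.resize(np.vstack([a,b]),(800,1200))[0:1200][:600]); 
cv2.imwrite("pics/s2.png",cv2.resize(b,(800,600)))
# all tall blobs from fused depth
for n in ("scene","side"):
    s=optics.snapshot(n); P,r,c=cloud(s)
    m=(P[:,2]>.085)&(P[:,2]<.115)&(P[:,0]>.25)&(P[:,0]<.9)&(abs(P[:,1])<.6)
    im=np.zeros((384,512),np.uint8); im[r[m],c[m]]=1
    k,L=cv2.connectedComponents(im)
    for i in range(1,k):
        q=m&(L[r,c]==i)
        if q.sum()<60: continue
        Q=P[q]; print(n,"px",c[q].mean().round(),r[q].mean().round(),q.sum(),"c",((Q.min(0)+Q.max(0))/2).round(3),"ext",np.ptp(Q,0).round(3),"zmax",Q[:,2].max().round(3),s["img"][r[q],c[q]].mean(0).round())
```

```text
scene px 126.0 131.0 423 c [ 0.29  -0.258  0.091] ext [0.063 0.063 0.011] zmax 0.096 [197. 173. 168.]
scene px 306.0 135.0 501 c [0.476 0.115 0.095] ext [0.066 0.062 0.019] zmax 0.104 [190. 193. 191.]
scene px 497.0 148.0 372 c [0.675 0.498 0.1  ] ext [0.115 0.056 0.03 ] zmax 0.115 [68. 65. 48.]
scene px 256.0 160.0 577 c [ 0.511 -0.024  0.095] ext [0.066 0.062 0.019] zmax 0.104 [193. 196. 192.]
scene px 192.0 188.0 665 c [ 0.535 -0.175  0.095] ext [0.065 0.062 0.02 ] zmax 0.105 [195. 197. 194.]
scene px 41.0 253.0 1999 c [ 0.602 -0.482  0.099] ext [0.304 0.133 0.029] zmax 0.114 [ 39. 120. 207.]
scene px 29.0 271.0 518 c [ 0.622 -0.506  0.1  ] ext [0.047 0.082 0.03 ] zmax 0.115 [ 83. 124. 159.]
scene px 345.0 271.0 887 c [0.837 0.009 0.091] ext [0.063 0.062 0.011] zmax 0.096 [208. 202. 222.]
side px 198.0 62.0 311 c [0.685 0.527 0.1  ] ext [0.133 0.11  0.03 ] zmax 0.115 [73. 69. 56.]
side px 339.0 124.0 324 c [0.837 0.008 0.091] ext [0.063 0.063 0.012] zmax 0.097 [207. 201. 231.]
side px 197.0 151.0 464 c [0.474 0.113 0.094] ext [0.063 0.062 0.018] zmax 0.104 [201. 201. 201.]
side px 239.0 180.0 570 c [ 0.509 -0.026  0.094] ext [0.062 0.062 0.018] zmax 0.104 [208. 208. 205.]
side px 288.0 221.0 728 c [ 0.534 -0.178  0.094] ext [0.063 0.063 0.018] zmax 0.103 [215. 215. 211.]
side px 435.0 307.0 2720 c [ 0.607 -0.492  0.099] ext [0.288 0.15  0.029] zmax 0.114 [ 65. 118. 219.]
side px 198.0 321.0 1105 c [ 0.288 -0.259  0.091] ext [0.062 0.063 0.011] zmax 0.097 [228. 199. 191.]
side px 421.0 347.0 486 c [ 0.558 -0.5    0.102] ext [0.097 0.07  0.027] zmax 0.115 [ 85. 120. 155.]
```

View pics/both.png

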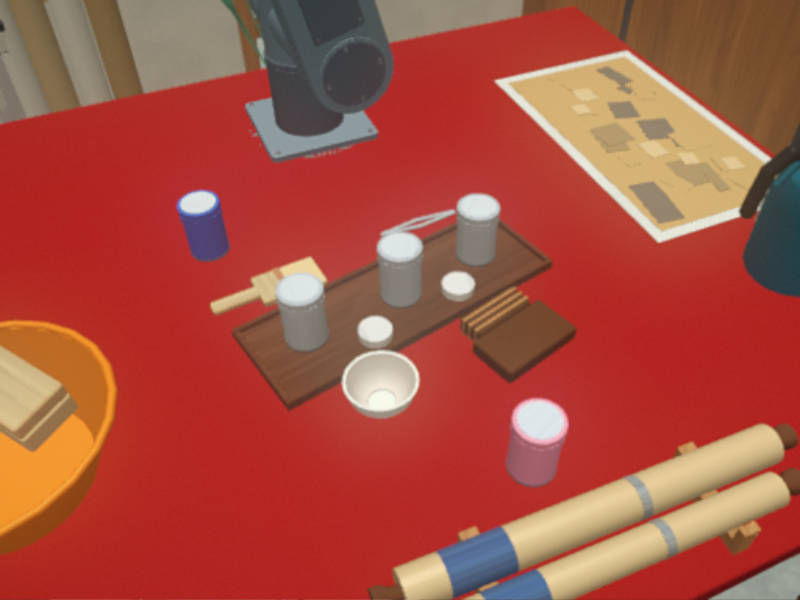

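View pics/s2.png

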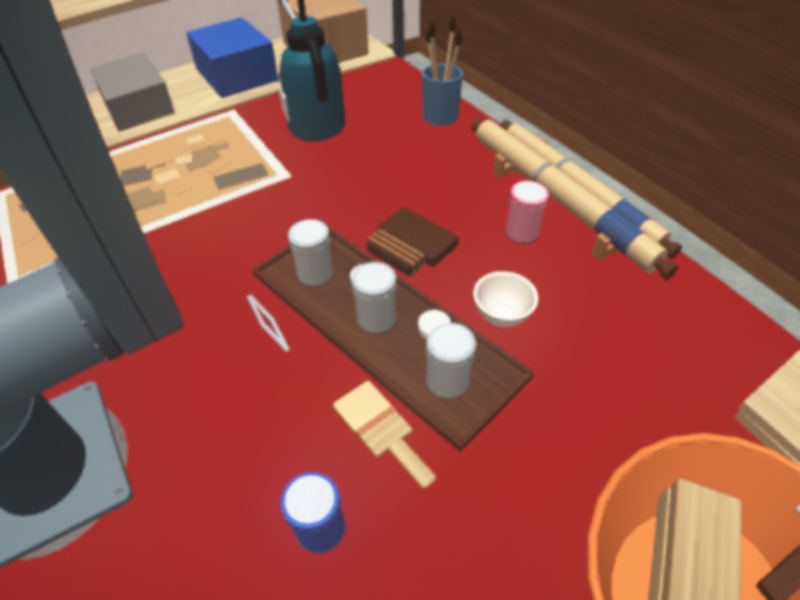

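The scene picture (800x600 view) shows three plain silver tins in the dark tray, at about (478,230), (400,270) and (302,312). The blue tin at (203,225) and the pink tin at (537,440) stand outside the tray. The three silver tins fit the description, since they are in the tray and uncoloured. I'll confirm this in one crop.

Run:
```python
import cv2
a=cv2.imread("pics/scene0.png")[110:270,110:370]; cv2.imwrite("pics/crop.png",cv2.resize(a,None,fx=3,fy=3,interpolation=cv2.INTER_CUBIC))
```

```text
(no output)
```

View pics/crop.png

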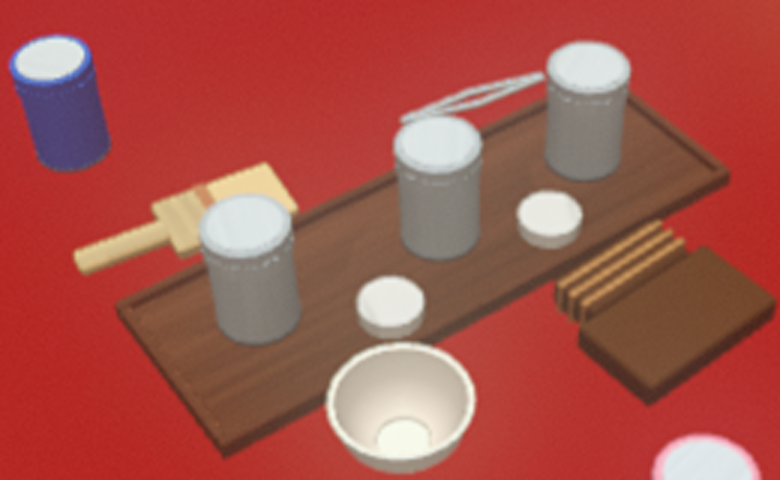

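Call:
carry_out:
  plan:
    - [[9.3,3.3,-3.7,0,0,0,0],[9.3,3.3,-3.7,0,0,0,0],[9.3,3.3,-3.7,0,0,0,0],[9.3,3.3,-3.7,0,0,0,0],[9.3,3.3,-3.7,0,0,0,0]]

```text
clock: 1.32
ee_pos: [0.2531, -0.3095, 0.2378]
eef_rot: [3.115, 0.403, 0.001]
force: [0.0, 0.2, 0.7]
gripper_width: 0.0931
finger_force: 0.0
```

The crop confirms three silver tins in the tray, with the blue (55,100) and pink (705,460) look-alikes outside it. The tin at crop (587,110) is the left one. I'll move on towards it.

Call:
carry_out:
  plan:
    - [[9.3,3.6,-4.0,0,0,0,0],[9.3,3.6,-4.0,0,0,0,0],[9.3,3.6,-4.0,0,0,0,0],[9.3,3.6,-4.0,0,0,0,0],[9.3,3.6,-4.0,0,0,0,0]]

```text
clock: 1.95
ee_pos: [0.3764, -0.07, 0.2381]
eef_rot: [3.115, 0.403, 0.002]
force: [0.7, -0.1, 0.1]
gripper_width: 0.0931
finger_force: 0.0
```

Call:
carry_out:
  plan:
    - [[9.3,3.6,-4.0,0,0,0,0],[9.3,3.6,-4.0,0,0,0,0],[9.3,3.6,-4.0,0,0,0,0],[9.3,1.8,-2.0,0,0,0,0],[9.3,0,0,0,0,0,0]]

```text
clock: 2.58
ee_pos: [0.4622, 0.0974, 0.2375]
eef_rot: [-3.115, -0.409, 0.0]
force: [-0.2, -0.2, -0.7]
gripper_width: 0.0929
finger_force: 0.0
```

```bash
cat >> h.py <<'E'
def tin(x,y,zmin=.088,zmax=.11):
    st=status.get_state(); R=cv2.Rodrigues(np.array(st["eef_rot"],float))[0]
    print("ee",np.round(st["ee_pos"],4),"F",np.round(st["force"],2),"t",round(st["clock"],2))
    for n in ("wrist","scene","side"):
        s=optics.snapshot(n); P,r,c=cloud(s,st)
        m=(P[:,2]>zmin)&(P[:,2]<zmax)&(np.hypot(P[:,0]-x,P[:,1]-y)<.055); Q=P[m].astype(np.float32)
        if len(Q)<40: print(n,"few",len(Q)); continue
        (cx,cy),rad=cv2.minEnclosingCircle(Q[:,:2]); e=np.array([cx,cy,0])-st["ee_pos"]
        d=R.T@e
        print(n,len(Q),"c",round(cx,4),round(cy,4),"r",round(rad,4),"top",np.percentile(Q[:,2],90).round(4),"shift xy cm",np.round(d[:2]*100,2))
        if n=="wrist": cv2.imwrite("pics/w%d.png"%(st["clock"]*100),s["img"])
E
python3 -c "
from h import *
tin(.475,.114)"
```

```text
ee [0.4622 0.0974 0.2375] F [-0.18 -0.15 -0.75] t 2.58Traceback (most recent call last):
  File "<string>", line 3, in <module>
    tin(.475,.114)
    ~~~^^^^^^^^^^^
  File "h.py", line 22, in tin
    (cx,cy),rad=cv2.minEnclosingCircle(Q[:,:2]); e=np.array([cx,cy,0])-st["ee_pos"]
                ~~~~~~~~~~~~~~~~~~~~~~^^^^^^^^^
cv2.error: OpenCV(4.12.0) /io/opencv/modules/imgproc/src/shapedescr.cpp:201: error: (-215:Assertion failed) count >= 0 && (depth == CV_32F || depth == CV_32S) in function 'minEnclosingCircle'
```

```bash
sed -i 's/minEnclosingCircle(Q\[:,:2\])/minEnclosingCircle(np.ascontiguousarray(Q[:,:2]))/' h.py
python3 -c "
from h import *
tin(.475,.114)"
```

```text
ee [0.4616 0.0963 0.2374] F [0.16 0.4  1.54] t 2.62
wrist 3674 c 0.474 0.1161 r 0.0314 top 0.102 shift xy cm [ 1.72 -1.6 ]
scene 466 c 0.4749 0.115 r 0.034 top 0.1023 shift xy cm [ 1.78 -1.47]
side 439 c 0.4749 0.1138 r 0.0329 top 0.102 shift xy cm [ 1.75 -1.35]
```

Call:
carry_out:
  plan:
    - [[9.3,1.72,-1.53,0,0,0,0],[9.3,0,0,5,0,0,0],[9.3,0,0,5,0,0,0],[9.3,0,0,4,0,0,0],[9.3,0,0,2.2,0,0,0]]

```text
clock: 3.4
ee_pos: [0.4731, 0.1138, 0.0738]
eef_rot: [-3.116, -0.401, 0.004]
force: [-0.1, -0.2, -0.3]
gripper_width: 0.0931
finger_force: 0.0
```

Call:
carry_out:
  plan:
    - [[9.3,0,0,2.0,0,0,0],[5.5,0,0,0,0,0,0],[5.5,0,0,0,0,0,0],[5.5,0,0,0,0,0,0],[5.5,0,0,0,0,0,0]]

```text
clock: 4.03
ee_pos: [0.4753, 0.1151, 0.0566]
eef_rot: [3.115, 0.404, 0.003]
force: [0.2, 0.1, 3.1]
gripper_width: 0.0624
finger_force: 30.0
```

Call:
carry_out:
  plan:
    - [[5.5,0,0,-0.5,0,0,0],[5.5,0,0,-1.5,0,0,0],[5.5,0,0,-1.5,0,0,0],[5.5,0,0,-1.5,0,0,0],[5.5,0,0,-1.0,0,0,0]]

```text
clock: 4.65
ee_pos: [0.475, 0.1151, 0.1172]
eef_rot: [3.115, 0.404, 0.003]
force: [-0.1, 0.1, -1.7]
gripper_width: 0.0622
finger_force: 30.0
```

```bash
cat >> h.py <<'E'
def weigh(n=25):
    F=[];T=[];s0=status.get_state()
    for i in range(n):
        optics.snapshot("side"); s=status.get_state()
        if i>3: F.append(s["force"]); T.append(s["tau"])
    F=np.array(F);print("F",F.mean(0).round(2),"sem",(F.std(0)/len(F)**.5).round(2),"tau",np.mean(T,0)[1:3].round(3),"ee",s["ee_pos"].round(4),"rot",s["eef_rot"].round(3),"w",round(s["gripper_width"],4),"ff",s["finger_force"],"t",s["clock"])
E
python3 -c "
from h import *
weigh()
s=optics.snapshot('side');cv2.imwrite('pics/lift1.png',cv2.resize(s['img'][90:250,140:360],None,fx=3,fy=3))"
```

```text
F [ 0.04 -0.01 -2.03] sem [0.1  0.14 0.11] tau [-40.6   -24.257] ee [0.4745 0.1151 0.1157] rot [-3.116 -0.404 -0.   ] w 0.0623 ff 30.002783238887787 t 5.9
```

View pics/lift1.png

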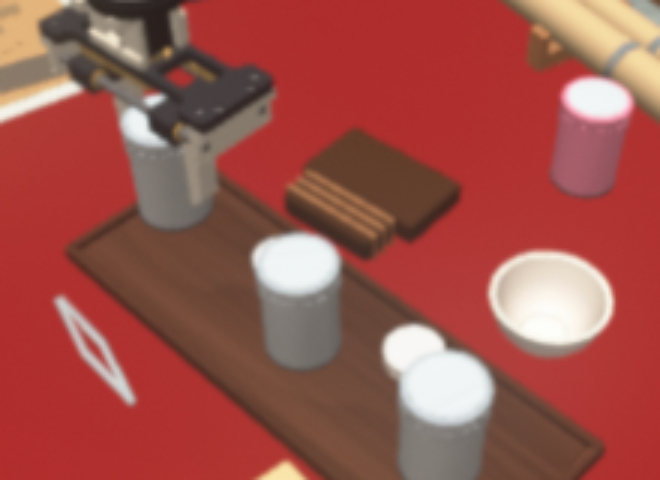

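The picture shows the left tin lifted clear of the tray and upright, at about (175,165). It weighs about 2.0 N. I'll set it back down.

Call:
carry_out:
  plan:
    - [[5.5,0,0,2.0,0,0,0],[5.5,0,0,2.0,0,0,0],[5.5,0,0,1.0,0,0,0],[5.5,0,0,0.6,0,0,0],[5.5,0,0,0.2,0,0,0]]

```text
clock: 6.58
ee_pos: [0.4747, 0.1151, 0.0577]
eef_rot: [3.116, 0.404, 0.0]
force: [-0.0, -0.1, -2.3]
gripper_width: 0.0623
finger_force: 30.0
```

Call:
carry_out:
  plan:
    - [[5.5,0,0,0.15,0,0,0],[5.5,0,0,0.1,0,0,0],[5.5,0,0,0,0,0,0],[5.5,0,0,0,0,0,0],[5.5,0,0,0,0,0,0]]

```text
clock: 7.2
ee_pos: [0.4755, 0.1153, 0.0566]
eef_rot: [3.115, 0.404, 0.004]
force: [-1.9, 1.6, 6.4]
gripper_width: 0.0623
finger_force: 30.0
```

Call:
carry_out:
  plan:
    - [[9.3,0,0,0,0,0,0],[9.3,0,0,0,0,0,0],[9.3,0,0,0,0,0,0],[9.3,0,0,0,0,0,0],[9.3,0,0,-2,0,0,0]]

```text
clock: 7.82
ee_pos: [0.4733, 0.115, 0.0741]
eef_rot: [-3.115, -0.404, 0.006]
force: [0.3, 0.5, 0.3]
gripper_width: 0.0928
finger_force: 0.0
```

Call:
carry_out:
  plan:
    - [[9.3,0,0,-5,0,0,0],[9.3,0,0,-5,0,0,0],[9.3,0,5,-3,0,0,0],[9.3,0,6,0,0,0,0],[9.3,0,3.4,0,0,0,0]]

```text
clock: 8.45
ee_pos: [0.512, -0.0265, 0.2058]
eef_rot: [3.115, 0.402, 0.002]
force: [0.5, -0.4, -0.4]
gripper_width: 0.0931
finger_force: 0.0
```

```bash
python3 -c "
from h import *
weigh(16)
tin(.51,-.025)
tin(.4745,.115)"
```

```text
F [-0.02  0.07 -0.17] sem [0.15 0.17 0.14] tau [-40.026 -27.378] ee [ 0.5113 -0.0239  0.2052] rot [-3.115 -0.404 -0.   ] w 0.0928 ff 0.0 t 9.25
ee [ 0.5113 -0.0239  0.2052] F [ 0.65 -0.51 -0.75] t 9.25
wrist 4392 c 0.5088 -0.023 r 0.0316 top 0.1019 shift xy cm [-0.22 -0.15]
scene 545 c 0.5105 -0.0234 r 0.0332 top 0.1024 shift xy cm [-0.06 -0.07]
side 550 c 0.5091 -0.0245 r 0.0333 top 0.1016 shift xy cm [-0.22 -0.  ]
ee [ 0.5113 -0.0241  0.2052] F [ 0.02 -0.3  -0.09] t 9.4
wrist 4757 c 0.4736 0.1151 r 0.0321 top 0.1019 shift xy cm [ -0.1  -14.43]
scene 469 c 0.475 0.1148 r 0.0334 top 0.1025 shift xy cm [  0.03 -14.36]
side 442 c 0.4742 0.1137 r 0.0322 top 0.1019 shift xy cm [ -0.07 -14.28]
```

Call:
carry_out:
  plan:
    - [[9.3,-0.17,-0.07,2,0,0,0],[9.3,0,0,5,0,0,0],[9.3,0,0,4,0,0,0],[9.3,0,0,3,0,0,0],[9.3,0,0,1.0,0,0,0]]

```text
clock: 10.18
ee_pos: [0.5082, -0.0236, 0.0535]
eef_rot: [-3.114, -0.403, 0.005]
force: [0.9, 0.0, 0.4]
gripper_width: 0.0929
finger_force: 0.0
```

Call:
carry_out:
  plan:
    - [[5.5,0,0,0,0,0,0],[5.5,0,0,0,0,0,0],[5.5,0,0,0,0,0,0],[5.5,0,0,0,0,0,0],[5.5,0,0,0,0,0,0]]

```text
clock: 10.8
ee_pos: [0.5102, -0.0239, 0.0562]
eef_rot: [3.115, 0.404, 0.003]
force: [-1.1, 2.0, 6.4]
gripper_width: 0.0621
finger_force: 30.0
```

Call:
carry_out:
  plan:
    - [[5.5,0,0,-0.5,0,0,0],[5.5,0,0,-1.5,0,0,0],[5.5,0,0,-1.5,0,0,0],[5.5,0,0,-1.5,0,0,0],[5.5,0,0,-1.0,0,0,0]]

```text
clock: 11.42
ee_pos: [0.5099, -0.0241, 0.1167]
eef_rot: [3.115, 0.404, 0.002]
force: [-0.0, -0.3, -4.8]
gripper_width: 0.0623
finger_force: 30.0
```

```bash
python3 -c "
from h import *
weigh()"
```

```text
F [-0.16  0.05 -5.06] sem [0.12 0.11 0.13] tau [-44.374 -25.493] ee [ 0.5094 -0.0239  0.1152] rot [-3.116 -0.404  0.   ] w 0.0622 ff 30.009559925945002 t 12.675
```

Call:
carry_out:
  plan:
    - [[5.5,0,0,2.0,0,0,0],[5.5,0,0,2.0,0,0,0],[5.5,0,0,1.0,0,0,0],[5.5,0,0,0.6,0,0,0],[5.5,0,0,0.2,0,0,0]]

```text
clock: 13.3
ee_pos: [0.5097, -0.024, 0.0572]
eef_rot: [3.115, 0.404, 0.0]
force: [-0.4, 0.3, -4.5]
gripper_width: 0.062
finger_force: 30.0
```

Call:
carry_out:
  plan:
    - [[5.5,0,0,0.15,0,0,0],[5.5,0,0,0.1,0,0,0],[5.5,0,0,0,0,0,0],[5.5,0,0,0,0,0,0],[5.5,0,0,0,0,0,0]]

```text
clock: 13.92
ee_pos: [0.5103, -0.0239, 0.0562]
eef_rot: [3.115, 0.404, 0.004]
force: [-2.3, 0.8, 5.2]
gripper_width: 0.062
finger_force: 30.0
```

Call:
carry_out:
  plan:
    - [[9.3,0,0,0,0,0,0],[9.3,0,0,0,0,0,0],[9.3,0,0,0,0,0,0],[9.3,0,0,0,0,0,0],[9.3,0,0,-2,0,0,0]]

```text
clock: 14.55
ee_pos: [0.5082, -0.0237, 0.0735]
eef_rot: [-3.114, -0.404, 0.005]
force: [0.1, -0.0, 0.2]
gripper_width: 0.0927
finger_force: 0.0
```

Call:
carry_out:
  plan:
    - [[9.3,0,0,-5,0,0,0],[9.3,0,0,-5,0,0,0],[9.3,-0.5,5,-3,0,0,0],[9.3,-0.5,6,0,0,0,0],[9.3,-0.5,4.4,0,0,0,0]]

```text
clock: 15.18
ee_pos: [0.5347, -0.1789, 0.2054]
eef_rot: [3.114, 0.403, 0.002]
force: [-1.0, -0.0, 0.3]
gripper_width: 0.0929
finger_force: 0.0
```

```bash
python3 -c "
from h import *
weigh(6)
tin(.5345,-.1765)
tin(.51,-.024)"
```

```text
F [0.47 0.63 0.03] sem [0.17 0.38 0.22] tau [-45.315 -28.037] ee [ 0.5338 -0.1756  0.2043] rot [-3.114e+00 -4.040e-01  1.000e-03] w 0.0933 ff 0.0 t 15.475
ee [ 0.5338 -0.1756  0.2043] F [0.23 0.1  0.34] t 15.47
wrist 4446 c 0.5332 -0.1751 r 0.0315 top 0.1019 shift xy cm [-0.04 -0.04]
scene 639 c 0.5348 -0.1758 r 0.0323 top 0.1022 shift xy cm [0.1  0.06]
side 700 c 0.5342 -0.1777 r 0.0319 top 0.1018 shift xy cm [-0.01  0.23]
ee [ 0.5341 -0.1753  0.2047] F [-0.   -0.42 -0.11] t 15.62
wrist 4996 c 0.5087 -0.024 r 0.0319 top 0.102 shift xy cm [  1.43 -15.27]
scene 547 c 0.5101 -0.0228 r 0.0334 top 0.1024 shift xy cm [  1.59 -15.36]
side 547 c 0.51 -0.0265 r 0.0325 top 0.1018 shift xy cm [  1.49 -15.  ]
```

Call:
carry_out:
  plan:
    - [[9.3,0,0.04,2,0,0,0],[9.3,0,0,5,0,0,0],[9.3,0,0,4,0,0,0],[9.3,0,0,3,0,0,0],[9.3,0,0,0.9,0,0,0]]

```text
clock: 16.4
ee_pos: [0.5332, -0.176, 0.0539]
eef_rot: [-3.113, -0.404, 0.005]
force: [-0.2, -0.5, -0.1]
gripper_width: 0.093
finger_force: 0.0
```

Call:
carry_out:
  plan:
    - [[5.5,0,0,0,0,0,0],[5.5,0,0,0,0,0,0],[5.5,0,0,0,0,0,0],[5.5,0,0,0,0,0,0],[5.5,0,0,0,0,0,0]]

```text
clock: 17.02
ee_pos: [0.5349, -0.1771, 0.0567]
eef_rot: [3.115, 0.404, 0.002]
force: [0.4, 2.2, 5.8]
gripper_width: 0.0623
finger_force: 29.9
```

Call:
carry_out:
  plan:
    - [[5.5,0,0,-0.5,0,0,0],[5.5,0,0,-1.5,0,0,0],[5.5,0,0,-1.5,0,0,0],[5.5,0,0,-1.5,0,0,0],[5.5,0,0,-1.0,0,0,0]]

```text
clock: 17.65
ee_pos: [0.5347, -0.1773, 0.1172]
eef_rot: [3.115, 0.404, 0.002]
force: [-0.3, 0.2, -3.3]
gripper_width: 0.0626
finger_force: 30.0
```

```bash
python3 -c "
from h import *
weigh()"
```

```text
F [ 0.08 -0.09 -2.95] sem [0.09 0.08 0.15] tau [-49.197 -25.77 ] ee [ 0.5343 -0.177   0.1157] rot [3.116 0.404 0.   ] w 0.0624 ff 30.009525418281555 t 18.9
```

The weights came out at about 2.0 N left, 5.0 N middle and 3.0 N right, so the middle tin is heaviest. I'll set the right one down.

Call:
carry_out:
  plan:
    - [[5.5,0,0,2.0,0,0,0],[5.5,0,0,2.0,0,0,0],[5.5,0,0,1.0,0,0,0],[5.5,0,0,0.6,0,0,0],[5.5,0,0,0.2,0,0,0]]

```text
clock: 19.52
ee_pos: [0.5345, -0.1771, 0.0577]
eef_rot: [3.115, 0.404, 0.0]
force: [0.2, -0.8, -2.5]
gripper_width: 0.0622
finger_force: 30.0
```

Call:
carry_out:
  plan:
    - [[5.5,0,0,0.15,0,0,0],[5.5,0,0,0.1,0,0,0],[5.5,0,0,0,0,0,0],[5.5,0,0,0,0,0,0],[5.5,0,0,0,0,0,0]]

```text
clock: 20.15
ee_pos: [0.5351, -0.1771, 0.0567]
eef_rot: [3.114, 0.404, 0.003]
force: [-1.5, 2.8, 5.3]
gripper_width: 0.0625
finger_force: 30.0
```

Call:
carry_out:
  plan:
    - [[9.3,0,0,0,0,0,0],[9.3,0,0,0,0,0,0],[9.3,0,0,0,0,0,0],[9.3,0,0,0,0,0,0],[9.3,0,0,-2,0,0,0]]

```text
clock: 20.78
ee_pos: [0.5331, -0.1764, 0.0738]
eef_rot: [-3.113, -0.403, 0.005]
force: [0.3, 0.6, -0.4]
gripper_width: 0.0928
finger_force: 0.0
```

Call:
carry_out:
  plan:
    - [[9.3,0,0,-5,0,0,0],[9.3,0,0,-5,0,0,0],[9.3,0.5,-5,-3,0,0,0],[9.3,0.5,-6,0,0,0,0],[9.3,0.5,-4.3,0,0,0,0]]

```text
clock: 21.4
ee_pos: [0.5093, -0.0234, 0.2058]
eef_rot: [3.115, 0.404, 0.002]
force: [0.7, 0.1, 0.3]
gripper_width: 0.093
finger_force: 0.0
```

```bash
python3 -c "
from h import *
weigh(6)
tin(.51,-.024)
tin(.5345,-.1765)"
```

```text
F [ 0.21 -0.63 -0.59] sem [0.   0.26 0.  ] tau [-40.404 -27.13 ] ee [ 0.5102 -0.0261  0.2051] rot [3.115 0.403 0.   ] w 0.0929 ff 0.0 t 21.7
ee [ 0.5102 -0.0261  0.2051] F [ 0.21 -1.   -0.59] t 21.7
wrist 4421 c 0.5089 -0.0232 r 0.0316 top 0.1019 shift xy cm [-0.05 -0.32]
scene 548 c 0.5105 -0.0233 r 0.0326 top 0.1023 shift xy cm [ 0.1  -0.27]
side 546 c 0.5096 -0.0251 r 0.0328 top 0.1017 shift xy cm [-0.03 -0.12]
ee [ 0.5101 -0.0264  0.205 ] F [ 0.1  -0.45  0.07] t 21.85
wrist 4605 c 0.5327 -0.1751 r 0.0322 top 0.1017 shift xy cm [-1.58 14.96]
scene 642 c 0.5347 -0.1758 r 0.0324 top 0.1025 shift xy cm [-1.39 15.07]
side 702 c 0.5337 -0.1777 r 0.0323 top 0.1017 shift xy cm [-1.54 15.23]
```

Both tins are back in their places. I'll take the middle tin and raise it so its underside is at about 0.22 m.

Call:
carry_out:
  plan:
    - [[9.3,0,-0.22,2,0,0,0],[9.3,0,0,5,0,0,0],[9.3,0,0,4,0,0,0],[9.3,0,0,3,0,0,0],[9.3,0,0,0.9,0,0,0]]

```text
clock: 22.62
ee_pos: [0.508, -0.0231, 0.0544]
eef_rot: [-3.114, -0.403, 0.005]
force: [-0.5, -0.5, 0.1]
gripper_width: 0.0933
finger_force: 0.0
```

Call:
carry_out:
  plan:
    - [[5.5,0,0,0,0,0,0],[5.5,0,0,0,0,0,0],[5.5,0,0,0,0,0,0],[5.5,0,0,0,0,0,0],[5.5,0,0,0,0,0,0]]

```text
clock: 23.25
ee_pos: [0.5099, -0.0232, 0.0571]
eef_rot: [3.115, 0.404, 0.003]
force: [0.0, -0.1, 5.4]
gripper_width: 0.0627
finger_force: 30.0
```

Call:
carry_out:
  plan:
    - [[5.5,0,0,-0.5,0,0,0],[5.5,0,0,-1.5,0,0,0],[5.5,0,0,-2.5,0,0,0],[5.5,0,0,-3,0,0,0],[5.5,0,0,-3,0,0,0]]

```text
clock: 23.88
ee_pos: [0.5088, -0.023, 0.1624]
eef_rot: [-3.115, -0.404, 0.001]
force: [0.4, -1.1, -4.9]
gripper_width: 0.0625
finger_force: 30.0
```

Call:
carry_out:
  plan:
    - [[5.5,0,0,-3,0,0,0],[5.5,0,0,-3,0,0,0],[5.5,0,0,-2.5,0,0,0],[5.5,0,0,-1.5,0,0,0],[5.5,0,0,-0.5,0,0,0]]

```text
clock: 24.5
ee_pos: [0.5093, -0.0231, 0.267]
eef_rot: [3.115, 0.404, 0.001]
force: [0.9, 0.5, -5.2]
gripper_width: 0.0626
finger_force: 30.0
```

```bash
python3 -c "
from h import *
weigh(14)
for n in ('scene','side'):
    s=optics.snapshot(n);cv2.imwrite('pics/end_%s.png'%n,cv2.resize(s['img'],(800,600)))
    P,r,c=cloud(s); m=(np.hypot(P[:,0]-.51,P[:,1]+.025)<.034)&(P[:,2]>.1)&(P[:,2]<.33); print(n,'min z above .1',np.percentile(P[m][:,2],[1,3,10]).round(3))
tin(.4745,.115);tin(.5345,-.1765)"
```

```text
F [ 0.11 -0.12 -4.9 ] sem [0.14 0.14 0.12] tau [-41.385 -30.919] ee [ 0.5092 -0.0231  0.2661] rot [-3.115 -0.404  0.   ] w 0.0622 ff 30.00100940465927 t 25.2
scene min z above .1 [0.219 0.221 0.228]
side min z above .1 [0.219 0.22  0.228]
ee [ 0.5093 -0.0231  0.2662] F [ 0.27  0.24 -4.52] t 25.3
wrist 3119 c 0.4741 0.1153 r 0.0315 top 0.102 shift xy cm [  0.13 -14.28]
scene 463 c 0.4743 0.1143 r 0.0337 top 0.1023 shift xy cm [  0.13 -14.18]
side 443 c 0.4754 0.1139 r 0.0327 top 0.1019 shift xy cm [  0.22 -14.11]
ee [ 0.5093 -0.0231  0.2662] F [ 0.4  -0.15 -4.4 ] t 25.45
wrist 3078 c 0.5324 -0.1748 r 0.032 top 0.1018 shift xy cm [-1.63 15.26]
scene 642 c 0.5343 -0.1759 r 0.0334 top 0.1023 shift xy cm [-1.48 15.41]
side 696 c 0.5345 -0.1771 r 0.0327 top 0.1016 shift xy cm [-1.49 15.53]
```

View pics/end_scene.png

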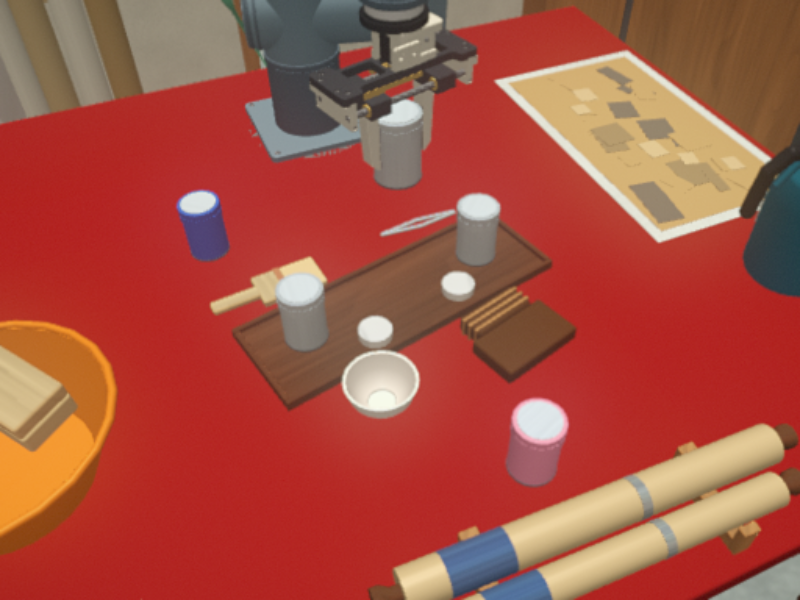

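View pics/end_side.png

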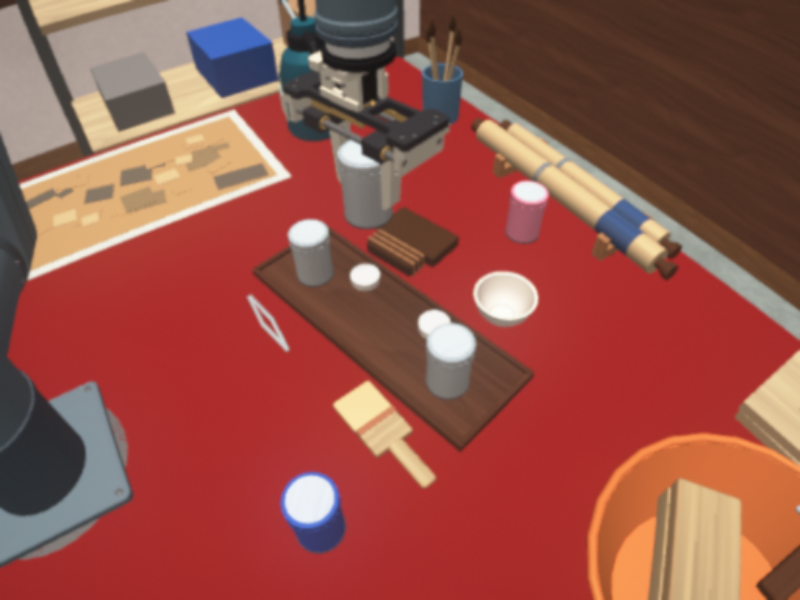

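Both views show the middle tin held upright, at (400,145) in the scene view, with its underside at about 0.22 m. The other two tins stand in their places, and everything else looks unmoved.

```bash
python3 -c "
from station import ticket
print(ticket.sign_off())"
```

```text
the job is handed in; nothing more can be done
None
```

The middle tin is the heaviest at about 0.50 kg (left about 0.2 kg, right about 0.3 kg); it is held upright with its underside about 22 cm above the table, the other two tins are back in their places, and the job is handed in.

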